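Clamp a gel tray in the casting stand with its cam-lock handle

ROBOT

A 7-joint arm with a two-finger parallel gripper is mounted at the origin on a cart in front of the work surface, level with it; the furniture and walls round the work are solid. World frame = base frame: x ahead of the robot, y to its left, z up, the work surface at z = 0. Lengths are in mm, angles in rad, forces in N, time in s.
With the tool pointing down it reaches from about 400 to 900 mm from the base axis. Payload 5.5 kg.
Tool frame: the origin (TCP) lies at the very end of the fingers, on their centre line; the grasp point (between the pads) lies 19 mm behind it (manip.grasp_offset is the distance from the TCP to the grasp point, in mm); z points along the fingers, x is the direction in which the jaws open and shut, and the axes are right-handed (so a half turn about z gives the same grasp; the last joint's range is limited). The gripper opens to 92 mm and grips with 3 to 60 N. Pads are 19 mm wide; open, the fingers measure 130 mm over their backs; the gripper's body (75 mm by 190 mm) begins 47 mm behind the grasp point.
Start: joints at [1.371, 0.501, -0.427, 1.55, 0.221, 1.138, -0.21], TCP at [290.227, -581.608, 226.729] pointing down, gripper open.
Joint ranges: [-2.88, 2.88], [-0.31, 2.03], [-1.54, 1.56], [0.2, 2.42], [-1.41, 4.55], [0.19, 2.02], [-2.57, 2.57]. Speed limits (rad/s): [2.57, 2.57, 3.14, 3.14, 3.14, 3.14, 3.14].

INTERFACE

Orientations are given as a unit quaternion [w, x, y, z].
In Python, from workcell import manip, grip, solver, status, snapshot, calibration gives the robot as it stands. Calls block until the motion is done:
- manip.move_to(position, orientation): joint-space move of the TCP to a pose.
- manip.movel(position, orientation=None, max_speed=150, guard=None): straight line of the TCP; orientation=None keeps the orientation; max_speed is the mean speed in mm/s. With guard (N) it stops when the force on the tool has changed by that much, and returns True; else False.
- manip.movej(angles): joint-space move.
- grip(opening): finger opening in mm; the grip force is fixed at half the most; returns when the fingers have stopped.
- manip.pause(seconds).
- solver.inverse_kinematics(position, orientation): joint angles nearest the present ones, or None.
- status.get_state(): the state.
- snapshot(name): name is "side" or "top"; returns (picture, depth): 400x640x3 uint8, red, green, blue; 400x640 float32, mm along the optical axis (not along the pixel's ray), 0 where there is no reading.
- calibration(name): a dict with "camera_matrix" (3x3 intrinsics, pixels), "k1" (the pictures are not rectified: a ray, as slopes to the right and down, at radius r is drawn at 1 + k1 r^2 times it, then the intrinsics apply), "world_to_cam" (4x4, takes a point from world to camera coordinates). Camera axes: x right, y up, looking along -z (the intrinsics and any distortion apply to the point x, -y, -z); pixel columns grow to the right and rows downward; lengths in mm; the calibration is good to about 2 mm. A picture is of the moment at which its call begins. calibration takes no time and is no camera call.
A pose or a line that the arm cannot do raises manip.MotionError and nothing moves.
- manip.hand_in(): hands the job in, once; it reports no verdict.
The state is a dict: "clock": time; "joint_positions": joint angles; "qvel": joint speeds; "effort": joint torques, N m; "ee_pos": TCP position; "orientation": TCP orientation; "contact_force": force on the tool from outside, world axes, zero at the start; "wrist_torque": the same for the moment, N m; "opening": finger opening in mm.
Only numpy, scipy, OpenCV 4.12 (cv2) and the standard library are available. Lean on these libraries where they do the work, as an engineer would, in place of code of your own. Each camera call takes 0.05 s, during which the arm holds its last target.

TASK

Get the small gel tray ready for pouring: set it flat on the bed of the casting stand, between the two red gaskets, and let go of it. Then turn the clamp handle counter-clockwise (seen from above) until it has climbed over its cam and dropped down into the locking notch, and leave it there. Let it rise and fall freely, stop pushing as soon as it drops (the notch is not always in the same place, and right behind it is a hard stop that must not be forced), and leave the things lying around where they are.

Things in the scene. Friction and masses are not known exactly. Their poses are not given: they have to be found in the camera images.
- caster: Gel casting stand fixed to the bench: blue-grey base plate, x -81 to +155 mm, y -46 to +46 mm. Origin on the bench under the middle of the tray's bed, +x along the stand towards the clamp handle, z up. End walls with red gaskets at x = -53 mm (springy, 2.5 N/mm, gives up to 6 mm) and x = +53 mm (end_gate), both 42 mm above the bench.
- bed (a point): Middle of the white bed, on its surface, 12 mm above the bench; axes as the caster's. The tray lies here, its length along x; the open gaskets leave 104 to 106 mm for it. Four corner guides at x = +-29 to +-44 mm, inner faces at y = +-33.5 mm, 16 mm above the bed; between x = -28 and +28 mm both sides are open for fingers.
- gel_tray: Loose mini gel tray, clear blue plastic, 0.09 to 0.16 kg, 100 mm long (x), 62 mm wide (y), 25 mm high, open at both ends: floor 3 mm, two side walls 4 mm thick along x, outer faces at y = +-31 mm. Origin at the middle of its underside, z up. Either end may face the handle. Grip it across the outer faces of the walls (62 mm) at its middle.
- end_gate: Sliding end wall, aluminium with a red gasket 64 mm wide; origin as the caster's when fully open. Turning the handle pushes it towards the tray (caster -x) by an eccentric: 5.2 mm per rad of handle_turn, 0 at 0. It shifts the tray onto the fixed gasket and squeezes it there with 4 to 14 N.
- clamp_handle: Black lever 15 mm wide on a vertical hub axis at x = 110, y = 0 mm of the caster. Origin on that axis, 12 mm above the bench at lift 0; x points along the lever to the knob. Lever top 55 mm above the bench at lift 0; a round cover, radius 37 mm, top 60 mm (screw head 77 mm), turns with it. A roller under it, 24 mm from the axis, runs on a cam ring hidden below the cover.
- knob (a point): Middle of the knob: a plain upright round black post fixed to the lever's end, 16 mm in diameter, 43 mm long (56 to 99 mm above the bench at lift 0), 62 mm from the hub axis. This point is 78 mm above the bench at lift 0. Held loosely (fingers about 20 mm apart) it can slide up and down between them; a tight grip holds it up and it cannot drop.
- handle_turn (a joint): Angle of the handle, rad, growing counter-clockwise seen from above; 0: lever along the caster's -y. Starts at 0 to 0.3. The cam is flat, then climbs to its crest over 0.8 rad, then drops into the notch. The middle of the notch is anywhere from 1.52 to 2.12 (crest ends 0.3 before it): feel for the drop. Play 0.06 either way, then a hard stop. The climb takes 8 to 18 N at the knob.
- handle_lift (a joint): Height of the handle on its shaft, m: about -0.001 where it starts on the flat of the cam, about +0.008 on the crest, about -0.007 when it has dropped into the notch (15 mm below the crest, in about 0.1 s). A spring pushes it down with 10 (in the notch) to 23 N (on the crest).
- timer: Bystander: white bench timer 66 x 66 x 18 mm, origin at the middle of its underside.
- black_comb: Bystander: black gel comb 12 x 160 x 30 mm standing on its back bar, long along its y, origin at the middle of its underside.
- white_comb: Bystander: white gel comb 12 x 160 x 30 mm standing on its back bar, long along its y, origin at the middle of its underside.
- marker: Bystander: marker pen with a black cap, 12 x 143 x 14 mm, long along its y, origin at the middle of its underside.

How it is judged (in metres and radians):
On the way, in this order (a step that is already met when the one before it is completed fails the run):
1. the tray lies flat on the bed between the gaskets, let go, with the handle still open (x of gel_tray in the frame of caster between -0.01 and 0.004 m and y of gel_tray in the frame of caster between -0.005 and 0.005 m and z of gel_tray in the frame of caster between 0.01 and 0.0145 m and angle between gel_tray's own z axis and vertical below 0.04 rad and angle between the x axis of gel_tray and the x axis of caster, either way round below 0.09 rad and linear speed of gel_tray below 0.01 m/s and contact force between the fingers and gel_tray below 0.3 N and value of joint handle_turn below 0.6 rad), for 0.2 s.
2. the handle has dropped into the notch and the sliding wall presses on the tray (value of joint handle_lift below -0.004 m and contact force between gel_tray and end_gate above 1.5 N), for 0.2 s.
At the end, for the whole second after the job is handed in: Handle down in the notch (handle_lift below -4 mm) and released; tray flat on the bed, released and at rest: -10 to +4 mm along and within 5 mm across the stand, within 0.09 rad of its line, origin 10 to 14.5 mm high; sliding wall presses on it with over 1.5 N (all of step 2 and x of gel_tray in the frame of caster between -0.01 and 0.004 m and y of gel_tray in the frame of caster between -0.005 and 0.005 m and z of gel_tray in the frame of caster between 0.01 and 0.0145 m and angle between gel_tray's own z axis and vertical below 0.04 rad and angle between the x axis of gel_tray and the x axis of caster, either way round below 0.09 rad and linear speed of gel_tray below 0.01 m/s and contact force between the fingers and gel_tray below 0.3 N and contact force between the fingers and clamp_handle below 0.3 N); the robot touches nothing.
It fails at once if the handle is forced: its roller presses on the cam with more than 100 N (over 30 N at the knob) (contact force between clamp_handle and caster above 100 N).
It fails at once if the handle, already down in the notch, is pushed on against the stop (roller force over 42 N, about 12 N at the knob) (value of joint handle_lift below -0.004 m and contact force between clamp_handle and caster above 42 N).
It fails at once if the timer, a comb or the marker is pushed away by more than 3 cm (distance of any of timer, black_comb, white_comb, marker from where it was at the start of the episode above 0.03 m).
It also fails if it takes over 67 s, if anything falls off the work surface, if the arm or the gripper's body presses on something with over 40 N, if the wrist force passes 120 N, or if a joint passes its speed limit or range.

## Working session

There is one attempt and no reset: what is moved stays moved. The work goes in short steps, each a Python script; the robot and the scene stay as the last script left them, time stands still between calls to the robot, and variables do not carry over. Pictures are saved under pics/ and viewed, and the job is handed in when it is done.

```bash
ls; mkdir -p pics; python3 - <<'E'
from workcell import manip, grip, solver, status, snapshot, calibration
import cv2,numpy as np
print(status.get_state())
for n in ("side","top"):
    p,d=snapshot(n); cv2.imwrite(f"pics/{n}0.png",p[:,:,::-1]); np.save(f"pics/{n}0.npy",d)
    c=calibration(n);print(n,c)
    # camera pos
    M=np.array(c["world_to_cam"]);print(-M[:3,:3].T@M[:3,3])
E
```

```text
pics
{'clock': 0.0, 'joint_positions': array([ 1.37116528,  0.50187426, -0.42678261,  1.55144584,  0.22080971,
        1.13829766, -0.21030529]), 'qvel': array([ 4.13569280e-04, -2.51272818e-04, -4.26388996e-04,  1.73725457e-03,
       -8.91383397e-05,  1.37315356e-03,  6.84475326e-04]), 'effort': array([ 2.21709066e-03, -5.66596735e+01, -5.81537604e+00, -2.79105306e+01,
       -6.89973054e-02,  3.11257469e-02,  2.10283492e-04]), 'ee_pos': array([ 289.85428578, -581.0095443 ,  225.66277238]), 'orientation': array([-5.43080302e-04,  8.50447594e-01, -5.26058859e-01, -8.19668618e-04]), 'contact_force': array([-0.89245893,  0.32450581,  0.55919279]), 'wrist_torque': array([-0.02057798, -0.0077912 ,  0.03456466]), 'opening': 91.63892139240687}
side {'camera_matrix': array([[458.47647264,   0.        , 323.35568633],
       [  0.        , 458.47647264, 197.05167125],
       [  0.        ,   0.        ,   1.        ]]), 'k1': -0.10703004634181447, 'world_to_cam': array([[-9.68935091e-01, -2.47181788e-01,  8.12115652e-03,
         5.64216351e+02],
       [ 1.43415437e-01, -5.34819788e-01,  8
[... 160 characters left out ...]
00e+00,  0.00000000e+00,
         1.00000000e+00]])}
[ 299.83142428 1130.07402948  693.81206028]
top {'camera_matrix': array([[416.88790006,   0.        , 317.72426346],
       [  0.        , 416.88790006, 202.61417056],
       [  0.        ,   0.        ,   1.        ]]), 'k1': 0.011988312284872621, 'world_to_cam': array([[ 2.89434985e-02, -9.99319202e-01,  2.28780834e-02,
         1.92391089e+02],
       [ 9.88744695e-01,  3.19832289e-02,  1.46154035e-01,
        -5.48466605e+02],
       [-1.46786248e-01,  1.83903745e-02,  9.88997266e-01,
        -8.67063555e+02],
       [ 0.00000000e+00,  0.00000000e+00,  0.00000000e+00,
         1.00000000e+00]])}
[409.45196829 225.74746565 933.28255277]
```

View pics/top0.png

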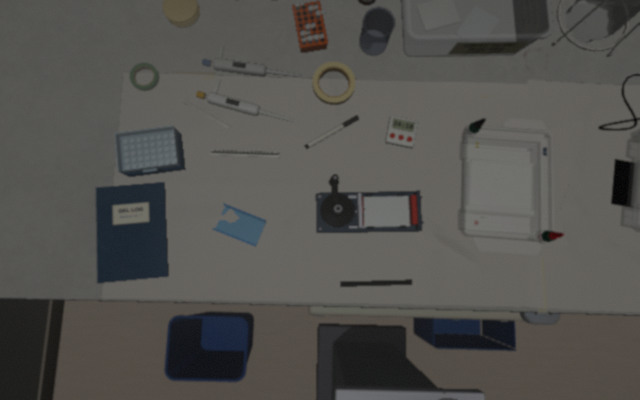

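View pics/side0.png

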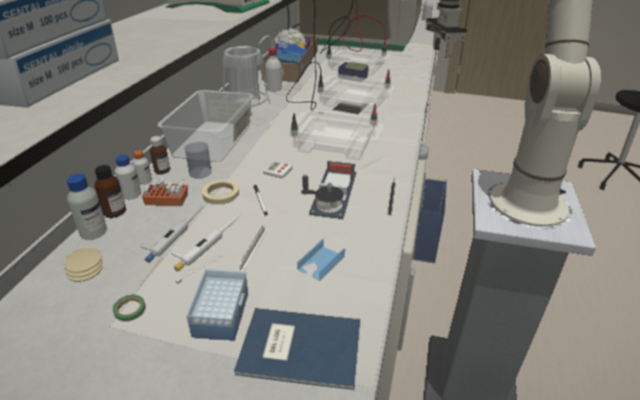

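```bash
cat > h.py <<'E'
import numpy as np,cv2
from workcell import manip, grip, solver, status, snapshot, calibration
def proj(n,P):
    c=calibration(n);M=np.array(c["world_to_cam"]);K=np.array(c["camera_matrix"])
    q=np.atleast_2d(P)@M[:3,:3].T+M[:3,3]; a=q[:,0]/-q[:,2]; b=-q[:,1]/-q[:,2]
    s=1+c["k1"]*(a*a+b*b); return np.c_[K[0,0]*a*s+K[0,2],K[1,1]*b*s+K[1,2]]
def ray(n,uv):
    c=calibration(n);M=np.array(c["world_to_cam"]);K=np.array(c["camera_matrix"])
    uv=np.atleast_2d(np.array(uv,float)); d=(uv-K[:2,2])/[K[0,0],K[1,1]]; u=d.copy()
    for _ in range(30): u=d/(1+c["k1"]*(u**2).sum(1,keepdims=True))
    return -M[:3,:3].T@M[:3,3], np.c_[u[:,0],-u[:,1],-np.ones(len(u))]@M[:3,:3]
def at_z(n,uv,z):
    o,r=ray(n,uv); return o+r*((z-o[2])/r[:,2])[:,None]
def crop(img,x0,y0,x1,y1,s,fn,gain=1.0):
    c=np.clip(img[y0:y1,x0:x1,::-1].astype(float)*gain,0,255).astype(np.uint8)
    cv2.imwrite(fn,cv2.resize(c,None,fx=s,fy=s,interpolation=cv2.INTER_CUBIC))
E
python3 - <<'E'
from h import *
t=cv2.imread("pics/top0.png")[:,:,::-1]; s=cv2.imread("pics/side0.png")[:,:,::-1]
crop(t,300,160,430,250,6,"pics/a1.png",2.2)
crop(t,200,190,280,260,8,"pics/a2.png",2.2)
crop(s,290,155,370,225,8,"pics/a3.png",1.3)
crop(s,285,230,365,290,8,"pics/a4.png",1.3)
d=np.load("pics/top0.npy")
E
```

```text
(no output)
```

View pics/a1.png

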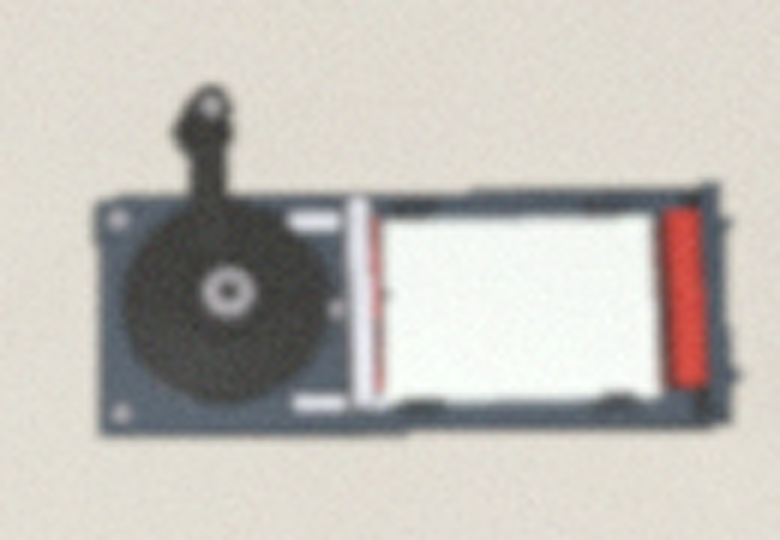

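View pics/a2.png

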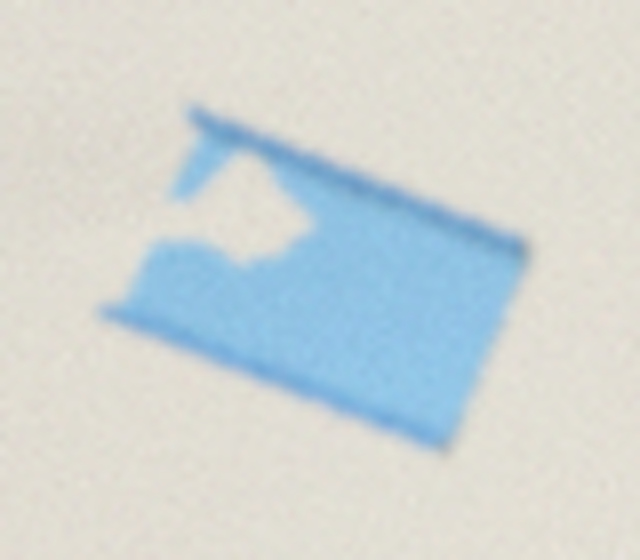

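View pics/a3.png

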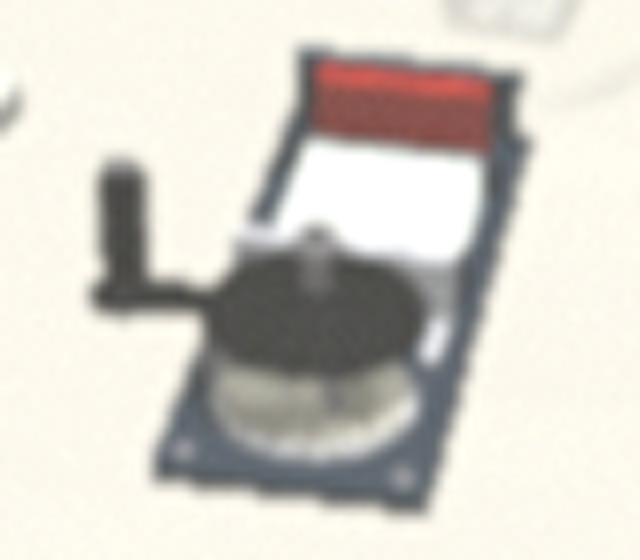

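View pics/a4.png

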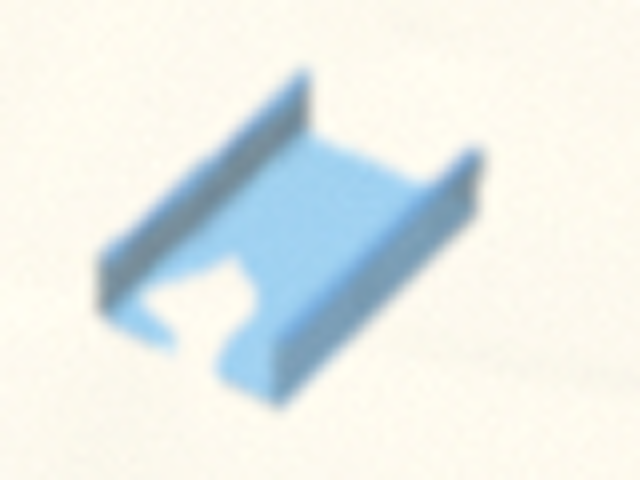

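```bash
cat > fit.py <<'E'
from h import *
from scipy.optimize import least_squares
def px(c,s,x0,y0): c=np.array(c,float); return (c+0.5)/s-0.5+[x0,y0]
def W(p,L):
    L=np.atleast_2d(L); c,s=np.cos(p[2]),np.sin(p[2])
    return np.c_[p[0]+c*L[:,0]-s*L[:,1],p[1]+s*L[:,0]+c*L[:,1],L[:,2]]
# caster
T=[((228,291),(110,0,77)),((97,200),(155,-46,'p')),((100,433),(155,46,'p')),((663,207),(-53,-32,42)),((663,388),(-53,32,42)),((384,215),(53,-32,42)),((384,393),(53,32,42))]
S=[((318,228),(110,0,77)),((158,478),(155,-46,'p')),((428,510),(155,46,'p')),((317,88),(-53,-32,42)),((494,100),(-53,32,42))]
def res(p,T,S,offs=True,full=False):
    out=[]
    for n,A,a,o in (("top",T,aT,p[4:6]),("side",S,aS,p[6:8])):
        u=px([k[0] for k in A],*a); L=np.array([[k[1][0],k[1][1],p[3] if k[1][2]=='p' else k[1][2]] for k in A],float)
        out.append(proj(n,W(p[:3],L))+o-u)
    r=np.vstack(out)
    if full: return r
    return np.r_[r.ravel(),np.array(p[4:8])*1.0]
aT=(6,300,160);aS=(8,290,155)
i0=at_z("top",px([(520,297)],6,300,160),12)[0]; print("bed guess",i0)
f=least_squares(res,[i0[0],i0[1],np.pi/2,6,0,0,0,0],args=(T,S),loss='soft_l1')
print("caster",f.x.round(3)); print(res(f.x,T,S,full=True).round(2))
C=f.x
# knob
k=at_z("top",px([(211,97)],6,300,160)-C[4:6],99)[0]; ks=at_z("side",px([(123,165)],8,290,155)-C[6:8],99)[0]
hub=W(C[:3],[110,0,0])[0]
for q in(k,ks): v=q-hub; print("knob",q,np.hypot(*v[:2]),"angle",np.arctan2(v[1],v[0])-C[2]+np.pi/2)
# tray
aT=(8,200,190);aS=(8,285,230)
T2=[((190,103),'a'),((530,243),'b'),((100,312),'c'),((447,452),'d')]
# yaw: long axis; a->b direction; image right = -y world, down=-x
P=at_z("top",px([t[0] for t in T2],*aT)-C[4:6],25); print(P.round(1)); ctr=P.mean(0); v=P[1]-P[0]+P[3]-P[2]; yaw=np.arctan2(v[1],v[0])
print(ctr,yaw,np.linalg.norm(P[1]-P[0]),np.linalg.norm(P[2]-P[0]))
# in tray frame, local x a->b ; a is on +x world side
def L(x,y,z): return (x,y,z)
Tt=[(T2[0][0],(-50,31,25)),(T2[1][0],(50,31,25)),(T2[2][0],(-50,-31,25)),(T2[3][0],(50,-31,25))]
St=[((304,68),(50,31,25)),((102,258),(-50,31,25)),((484,148),(50,-31,25)),((276,345),(-50,-31,25)),((102,315),(-50,31,0)),((281,410),(-50,-31,0)),((474,215),(50,-31,0))]
f2=least_squares(lambda p:res(np.r_[p,0,C[4:8]],Tt,St)[:-4],[ctr[0],ctr[1],yaw],loss='soft_l1')
print("tray",f2.x); print(res(np.r_[f2.x,0,C[4:8]],Tt,St,full=True).round(2))
np.save("fit.npy",np.r_[C,f2.x])
E
python3 fit.py
```

```text
bed guess [536.52222798  54.93046588  12.        ]
caster [ 5.30509e+02  5.80370e+01  1.61600e+00  8.68200e+00  3.00000e-03
 -3.31000e-01  4.80000e-01  4.38000e-01]
[[ 0.17  0.11]
 [-0.58 -0.7 ]
 [-0.43  1.35]
 [ 0.94  0.66]
 [ 2.41 -0.21]
 [-1.11 -0.05]
 [-0.15 -0.34]
 [ 0.1   1.31]
 [-1.32 -0.24]
 [ 0.38  0.3 ]
 [ 0.05 -1.39]
 [-0.14 -0.49]]
knob [589.214682   177.02735837  99.        ] 64.36841065753686 angle 0.0963149802798351
knob [587.61079201 175.72181157  99.        ] 62.60504482601152 angle 0.07929400116113361
[[537.2 415.6  25. ]
 [501.7 321.   25. ]
 [479.3 436.2  25. ]
 [444.3 340.7  25. ]]
[490.61828272 378.37117131  25.        ] -1.9260466882297633 101.02602738878319 61.534459103649006
tray [491.54392794 377.92464664  -1.92482412]
[[ 0.7  -0.31]
 [ 0.37 -0.73]
 [ 0.33 -0.23]
 [-0.49 -0.4 ]
 [ 0.24  0.12]
 [-0.63 -0.16]
 [ 0.25 -0.01]
 [ 0.93  0.23]
 [-0.33  1.21]
 [ 0.27  0.68]
 [ 1.12 -0.01]]
```

```bash
cat > ov.py <<'E'
from h import *
from fit import W
def box(x0,x1,y0,y1,z): return np.array([(x0,y0,z),(x1,y0,z),(x1,y1,z),(x0,y1,z),(x0,y0,z)],float)
def overlay(img,n,p,off,x0,y0,x1,y1,s,fn,gain,shapes):
    c=np.clip(img[y0:y1,x0:x1,::-1].astype(float)*gain,0,255).astype(np.uint8)
    c=cv2.resize(c,None,fx=s,fy=s,interpolation=cv2.INTER_CUBIC)
    for col,Q in shapes:
        u=(proj(n,W(p,Q))+off-[x0,y0]+0.5)*s-0.5
        cv2.polylines(c,[np.round(u).astype(int)],False,col,1)
    cv2.imwrite(fn,c)
th=np.linspace(0,6.3,60)
circ=lambda x,y,r,z:np.c_[x+r*np.cos(th),y+r*np.sin(th),0*th+z]
def shapes(zp=8.7):
    return [((0,255,0),box(-81,155,-46,46,zp)),((0,255,0),box(-81,155,-46,46,0)),((255,0,255),circ(110,0,37,60)),((255,0,0),np.array([(-53,-32,42),(-53,32,42.)])),((255,0,0),np.array([(-53,-32,12),(-53,32,12.)])),((255,0,0),np.array([(53,-32,42),(53,32,42.)])),((0,160,255),box(-52,52,-33.5,33.5,12)),((0,160,255),box(29,44,-33.5,33.5,28)),((0,160,255),box(-44,-29,-33.5,33.5,28))]
if __name__=="__main__":
    import sys
    C=np.load("fit.npy")
    if len(sys.argv)>1: C[:3]=[float(a) for a in sys.argv[1:4]]
    t=cv2.imread("pics/top0.png")[:,:,::-1]; s=cv2.imread("pics/side0.png")[:,:,::-1]
    overlay(t,"top",C[:3],C[4:6]*0,300,160,430,250,6,"pics/o1.png",2.2,shapes())
    overlay(s,"side",C[:3],C[6:8]*0,290,155,370,225,8,"pics/o2.png",1.0,shapes())
E
python3 ov.py >/dev/null
```

```text
(no output)
```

View pics/o1.png

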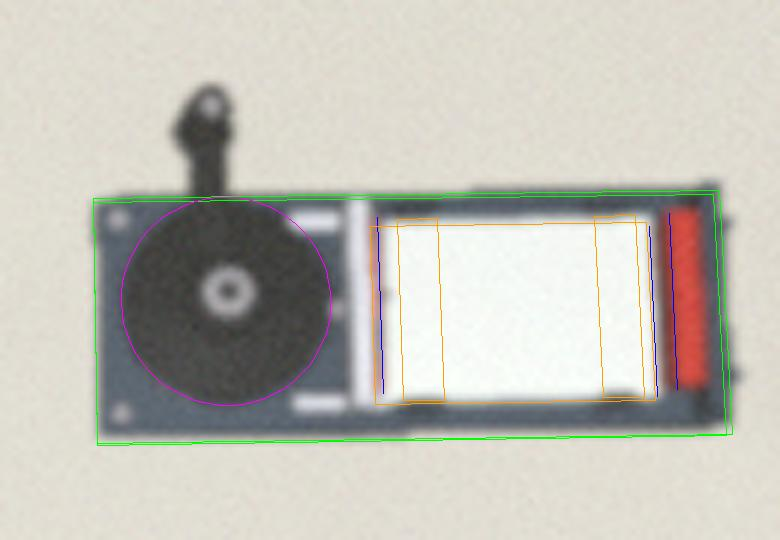

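View pics/o2.png

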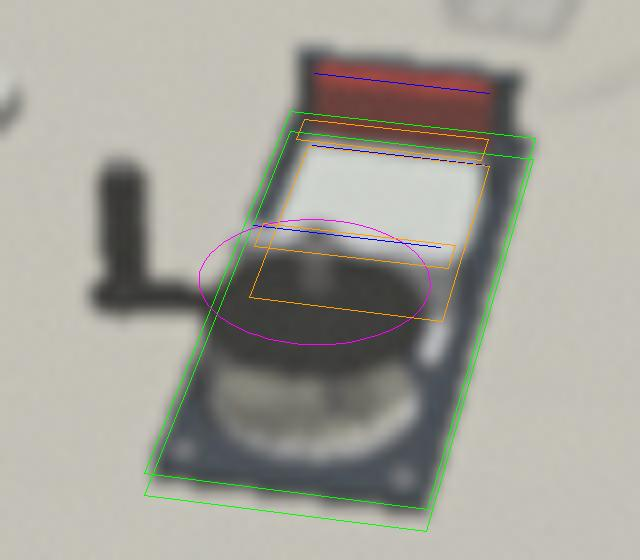

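```bash
sed -i "s/((318,228),(110,0,77))/((317,270),(110,0,77)),((315.5,313),(110,0,60))/; s/^T=\[/T=[((227,300),(110,0,60)),/" fit.py; python3 fit.py; python3 ov.py >/dev/null
```

```text
bed guess [536.52222798  54.93046588  12.        ]
caster [ 5.30384e+02  5.90280e+01  1.61800e+00  1.36680e+01  4.16000e-01
 -3.34000e-01  3.94000e-01  1.80100e+00]
[[-0.28 -0.19]
 [ 0.11  0.25]
 [-0.61 -0.92]
 [-0.38  1.35]
 [ 0.87  0.66]
 [ 2.39 -0.21]
 [-1.18  0.04]
 [-0.16 -0.25]
 [ 0.18 -2.36]
 [ 0.26 -2.1 ]
 [-1.39 -0.2 ]
 [ 0.44  0.3 ]
 [-0.11  0.15]
 [-0.29  1.03]]
knob [589.17944748 177.87192534  99.        ] 64.64476719502717 angle 0.09167425703966714
knob [589.29299452 169.18257706  99.        ] 64.13380598521023 angle -0.04315715355632932
[[537.2 416.5  25. ]
 [501.6 321.9  25. ]
 [479.2 437.1  25. ]
 [444.3 341.6  25. ]]
[490.58367354 379.2641818   25.        ] -1.9260378899660247 101.02568510134249 61.52925664228039
tray [491.81260397 376.33900605  -1.92710518]
[[ 1.9  -0.44]
 [ 1.53 -0.77]
 [ 1.48 -0.4 ]
 [ 0.61 -0.47]
 [ 0.27  1.05]
 [-0.64  0.67]
 [ 0.22  0.93]
 [ 0.85  1.07]
 [-0.35  2.04]
 [ 0.18  1.52]
 [ 1.09  0.93]]
```

View pics/o1.png

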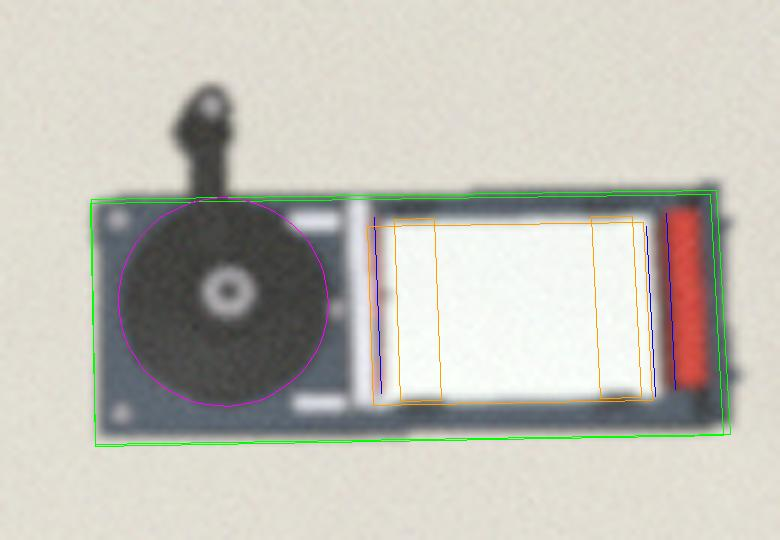

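View pics/o2.png

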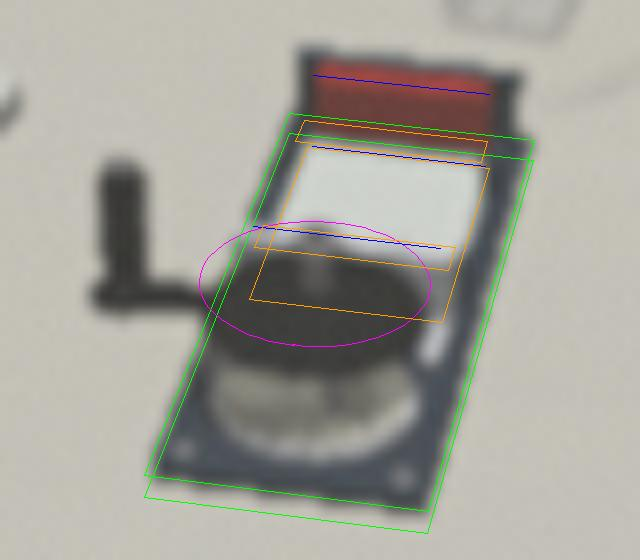

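```bash
python3 - <<'E'
from h import *
def pts(n):
    d=np.load(f"pics/{n}0.npy"); v,u=np.mgrid[0:400,0:640]
    o,r=ray(n,np.c_[u.ravel(),v.ravel()]); return (o+r*d.ravel()[:,None]).reshape(400,640,3)  # r has cam z=-1
t=pts("top");s=pts("side")
np.set_printoptions(suppress=True,linewidth=200)
for n,P,uvs in (("top",t,[(330,215),(340,222),(338,208),(334,177),(335,190),(318,200),(360,200),(390,210),(413,210),(360,170),(240,230),(323,235)]),("side",s,[(325,190),(335,195),(329,189),(330,184),(329,200),(305,178),(305,192),(340,178),(325,210),(316,215),(335,165),(326,275),(340,167)])):
    for u,v in uvs: print(n,u,v,P[v,u].round(1))
print(np.isfinite(t).all(), (np.load("pics/top0.npy")==0).mean(),(np.load("pics/side0.npy")==0).mean())
E
```

```text
top 330 215 [514.5 182.4  51.6]
top 340 222 [500.4 160.6  49.2]
top 338 208 [526.6 167.5  77.4]
top 334 177 [587.9 178.3  95.7]
top 335 190 [568.9 173.   51.5]
top 318 200 [552.2 208.2  11.2]
top 360 200 [550.8 117.4  39.9]
top 390 210 [534.9  46.3  10.8]
top 413 210 [532.4   2.1  41.1]
top 360 170 [626.9 113.5  -0.8]
top 240 230 [480.5 379.6   2.1]
top 323 235 [474.8 194.6   4.4]
side 325 190 [535.3 169.   57.7]
side 335 195 [507.6 174.4  50.6]
side 329 189 [524.2 171.7  64.2]
side 330 184 [523.1 166.1  76.1]
side 329 200 [517.6 197.9  48.7]
side 305 178 [583.7 184.3  95. ]
side 305 192 [584.4 184.3  52.9]
side 340 178 [526.7  24.7  10.5]
side 325 210 [527.5 198.3  16.4]
side 316 215 [547.  214.7   8.4]
side 335 165 [546.6   5.7  40. ]
side 326 275 [471.  412.9  -0.8]
side 340 167 [532.2   3.2  34.2]
True 0.0039609375 0.03879296875
```

```bash
sed -i "s/((317,270),(110,0,77)),((315.5,313),(110,0,60))/((318,236),(110,0,77)),((315.5,313),(110,0,50))/; s/((227,300),(110,0,60)),/((227,300),(110,0,50)),/; s/(155,-46,'p')/(155,-46,6)/g; s/(155,46,'p')/(155,45,6)/g" fit.py; sed -i 's/circ(110,0,37,60)/circ(110,0,37,50)/;s/zp=8.7/zp=6/' ov.py; python3 fit.py; python3 ov.py >/dev/null
```

```text
bed guess [536.52222798  54.93046588  12.        ]
caster [ 5.30572e+02  5.76600e+01  1.61600e+00  3.48170e+01 -5.30000e-02
 -3.46000e-01  5.02000e-01  4.26000e-01]
[[-0.43  0.23]
 [ 0.3   0.06]
 [-0.48 -0.55]
 [-0.35  0.93]
 [ 1.06  0.63]
 [ 2.52 -0.24]
 [-0.99 -0.09]
 [-0.03 -0.38]
 [ 0.12  0.22]
 [ 0.28 -0.5 ]
 [-1.29  0.51]
 [-0.03  1.01]
 [ 0.09 -1.47]
 [-0.11 -0.56]]
knob [589.18727876 176.91265099  99.        ] 64.2920778444973 angle 0.10081105716922156
knob [587.64866102 175.79020665  99.        ] 62.612634703970464 angle 0.08665478132554094
[[537.2 415.4  25. ]
 [501.6 320.9  25. ]
 [479.2 436.1  25. ]
 [444.3 340.5  25. ]]
[490.58935248 378.24876303  25.        ] -1.9260468129694752 101.02548169660211 61.5345108906508
tray [491.56169872 377.88368741  -1.92484754]
[[ 0.67 -0.33]
 [ 0.33 -0.75]
 [ 0.29 -0.26]
 [-0.53 -0.42]
 [ 0.26  0.09]
 [-0.61 -0.19]
 [ 0.27 -0.03]
 [ 0.95  0.21]
 [-0.31  1.19]
 [ 0.28  0.65]
 [ 1.14 -0.03]]
```

View pics/o1.png

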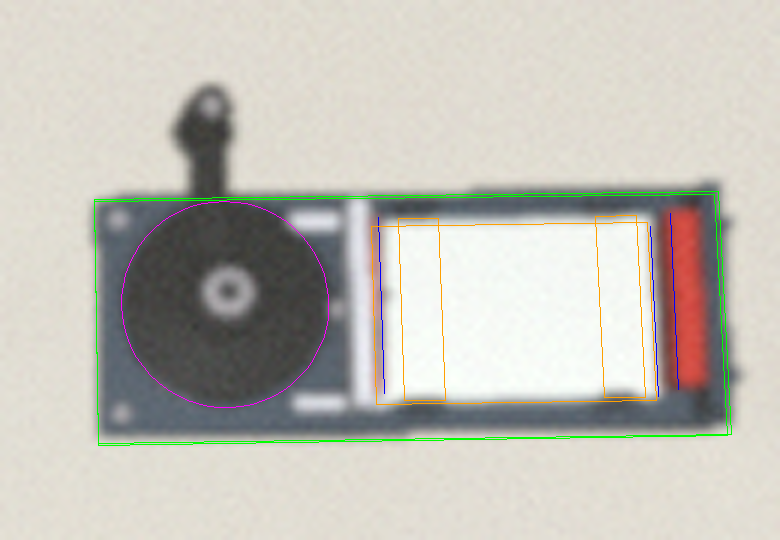

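View pics/o2.png

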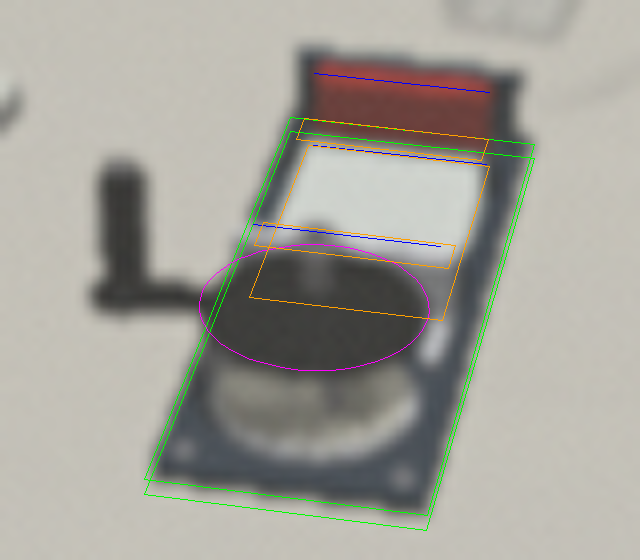

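```bash
python3 - <<'E'
from h import *
t=cv2.imread("pics/top0.png").astype(float)*2.2; b,g,r=t[:,:,0],t[:,:,1],t[:,:,2]
# average several frames would need camera calls; single ok
red=r-(g+b)/2; 
def cross(sig,th,rev=False):
    idx=range(len(sig)-1); 
    for i in (reversed(idx) if rev else idx):
        a,c=sig[i],sig[i+1]
        if (a-th)*(c-th)<0: return i+(th-a)/(c-a)
    return None
def rowscan(img,rows,c0,c1,th,rev=False):
    o=[(c0+x,y) for y in rows for x in [cross(img[y,c0:c1],th,rev)] if x is not None]; return np.array(o)
def colscan(img,cols,r0,r1,th,rev=False):
    o=[(x,r0+y) for x in cols for y in [cross(img[r0:r1,x],th,rev)] if y is not None]; return np.array(o)
def rep(nm,uv,z,ax):
    P=at_z("top",uv,z); i=1-ax
    k=np.polyfit(P[:,i],P[:,ax],1); m=P[:,i].mean(); rs=P[:,ax]-np.polyval(k,P[:,i])
    print(nm,"z",z,"at %s=%.1f -> %.1f slope %.4f rms %.2f"%("xy"[i],m,np.polyval(k,m),k[0],rs.std()), len(uv))
print(red[205,400:425].astype(int)); print(g[205,355:415].astype(int)); print(g[188:236,385].astype(int))
rep("red inner",rowscan(red,range(197,223),402,417,65),42,1)
rep("red outer",rowscan(red,range(197,223),402,425,65,True),42,1)
rep("red top",colscan(red,range(413,417),185,215,65),42,0)
rep("red bot",colscan(red,range(413,417),205,235,65,True),42,0)
rep("bed top",colscan(g,range(368,408),185,215,180),12,0)
rep("bed bot",colscan(g,range(368,408),205,232,180,True),12,0)
rep("plate top",colscan(g,range(322,415),170,200,150),6,0)
rep("plate bot",colscan(g,range(320,415),220,245,150,True),6,0)
rep("plate left",rowscan(g,range(198,230),300,330,150),6,1)
# cover circle: fit dark
d=((t.max(2)<85)).astype(np.uint8)[185:235,310:365]
cs,_=cv2.findContours(cv2.morphologyEx(d,cv2.MORPH_OPEN,np.ones((7,7))),0,2); c=max(cs,key=cv2.contourArea)
(x,y),rad=cv2.minEnclosingCircle(c); M=cv2.moments(c); print("circ",x+310,y+185,rad,M['m10']/M['m00']+310,M['m01']/M['m00']+185)
print(at_z("top",[(M['m10']/M['m00']+310,M['m01']/M['m00']+185)],50),at_z("top",[(337.58,208.08)],77))
# tray mask
bl=(b-r)>35; m=np.zeros_like(bl,np.uint8); m[190:260,200:280]=bl[190:260,200:280]
cs,_=cv2.findContours(m,0,2); c=max(cs,key=cv2.contourArea); rc=cv2.minAreaRect(c); print("tray rect",rc)
bx=cv2.boxPoints(rc); P=at_z("top",bx,25); print(P, P.mean(0), [np.linalg.norm(P[i]-P[i-1]) for i in range(4)])
E
```

```text
[  0  -1  -3  -1   0  -3  -2   0   4  19  39  81 118 133 140 128  92  37
  -5 -11  -3   3   8  10  12]
[ 88  99 129 173 213 220 187 147 167 220 246 248 248 248 248 250 248 250
 250 250 250 248 248 248 248 248 248 250 246 250 253 248 248 248 250 250
 248 250 248 246 250 250 248 250 253 248 253 250 248 248 250 248 239 202
 138  83  66  74  81  74]
[217 222 202 158 114  96  96 118 176 224 244 248 248 248 248 250 248 253
 248 250 253 250 248 250 250 246 250 250 253 250 253 250 250 253 253 255
 250 237 191 138 107  99 103 136 191 220 222 222]
red inner z 42 at x=533.2 -> 7.2 slope 0.0491 rms 0.19 26
red outer z 42 at x=533.6 -> -5.8 slope 0.0489 rms 0.21 26
red top z 42 at y=-1.1 -> 565.8 slope 0.4102 rms 0.83 4
red bot z 42 at y=-0.7 -> 502.1 slope -0.0295 rms 0.22 4
bed top z 12 at y=52.3 -> 578.4 slope -0.0627 rms 0.50 40
bed bot z 12 at y=51.9 -> 498.7 slope -0.0557 rms 0.94 40
plate top z 6 at y=94.8 -> 580.1 slope 0.0372 rms 10.76 90
plate bot z 6 at y=96.6 -> 485.0 slope -0.0460 rms 0.53 95
plate left z 6 at x=522.4 -> 211.5 slope 0.0434 rms 0.43 32
circ 337.3048782348633 209.62195205688477 17.448049545288086 337.170970970971 209.46246246246247
[[527.08955805 167.30087131  50.        ]] [[526.41300844 168.30199859  77.        ]]
tray rect ((239.29307556152344, 224.51724243164062), (46.238136291503906, 28.597082138061523), 21.801410675048828)
[[478.62445937 435.21249854  25.        ]
 [537.46877754 415.95446782  25.        ]
 [502.64405987 320.48981184  25.        ]
 [444.33820601 340.64045662  25.        ]] [490.7688757  378.07430871  25.        ] [np.float64(100.59531938702078), np.float64(61.915470834866234), np.float64(101.61821442282253), np.float64(61.689716158721026)]
```

```bash
cat >> h.py <<'E'
def Q(a): return np.array([0,np.cos(a/2),np.sin(a/2),0])
C0=np.array([531.4,58.3,1.617])
TR=np.array([491.2,378.0,1.216])
def cw(x,y,z=0):
    c,s=np.cos(C0[2]),np.sin(C0[2]); return np.array([C0[0]+c*x-s*y,C0[1]+s*x+c*y,z])
def ang(a):  # nearest to 0
    return (a+np.pi/2)%np.pi-np.pi/2
E
python3 - <<'E'
from h import *
a=ang(TR[2]+np.pi/2); print(a)
for p,o in (((TR[0],TR[1],120),a),((TR[0],TR[1],5),a),(cw(0,0,17),ang(C0[2]+np.pi/2)),(cw(0,-62,70),-1.4)):
    print(solver.inverse_kinematics(list(p),Q(o)))
for th in np.arange(0.1,2.2,.3):
    f=C0[2]-np.pi/2+th; h=cw(110,0,70); p=h+62*np.array([np.cos(f),np.sin(f),0]); print(round(th,1),p.round(0),[None if (j:=solver.inverse_kinematics(list(p),Q(x))) is None else np.round(j,2) for x in (f-np.pi/2,)])
manip.move_to([TR[0],TR[1],110],Q(a)); s=status.get_state();print(s['clock'],s['ee_pos'],s['opening'])
p,d=snapshot("top");crop(p,180,160,300,270,6,"pics/b1.png",2.2)
p,d=snapshot("side");crop(p,270,180,390,290,6,"pics/b2.png",1.1)
E
```

```text
-0.35479632679489637
[ 0.02972884  0.8173821  -1.0858277   1.70324651  0.79479736  1.12920022
 -1.65026322]
[-0.15726952  0.84771861 -0.76191963  1.74827112  0.75004372  0.8622012
 -1.62024856]
[ 0.43752228  0.71648231 -0.76559151  1.96368103  0.72335252  0.75811753
 -0.71362116]
[ 0.32467316  0.65642762 -0.6338845   1.79681254  0.49988438  0.854296
 -1.94703225]
0.1 [588. 177.  70.] [array([ 0.2 ,  0.72, -0.74,  1.75,  0.59,  0.91, -2.22])]
0.4 [582. 195.  70.] [array([ 0.21,  0.74, -0.8 ,  1.75,  0.65,  0.94, -1.99])]
0.7 [572. 210.  70.] [array([ 0.22,  0.76, -0.86,  1.76,  0.7 ,  0.95, -1.76])]
1.0 [557. 222.  70.] [array([ 0.22,  0.77, -0.9 ,  1.78,  0.73,  0.96, -1.51])]
1.3 [540. 229.  70.] [array([ 0.21,  0.75, -0.91,  1.82,  0.73,  0.95, -1.24])]
1.6 [522. 230.  70.] [array([ 0.21,  0.72, -0.9 ,  1.86,  0.71,  0.92, -0.96])]
1.9 [504. 226.  70.] [array([ 0.26,  0.74, -0.98,  1.9 ,  0.77,  0.93, -0.72])]
2.2 [488. 217.  70.] [array([ 0.33,  0.76, -1.06,  1.95,  0.83,  0.95, -0.48])]
3.5417 [492.02041164 377.09669097 109.9254154 ] 92.2222657957649
```

View pics/b1.png

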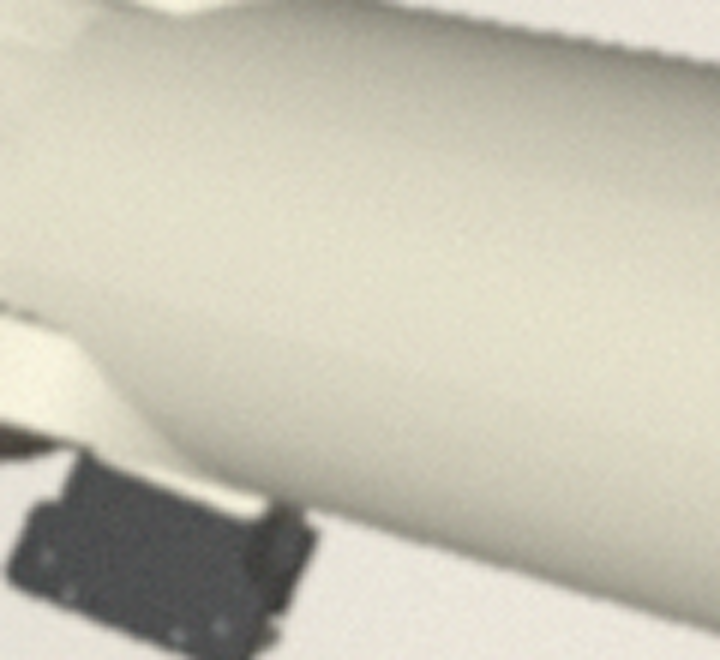

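View pics/b2.png

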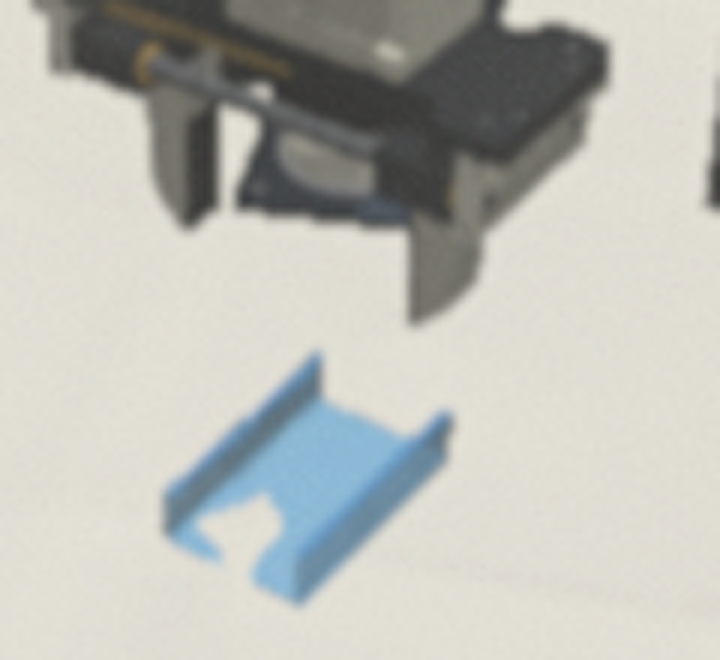

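```bash
python3 - <<'E'
from h import *
s=status.get_state(); e=s['ee_pos']; a=-0.3548; j=np.array([np.cos(a),np.sin(a),0]); w=np.array([-j[1],j[0],0])
P=[e+sg*46*j+t*9.5*w for sg in(1,-1) for t in (-1,0,1)]
print(e,((proj("side",np.array(P))-[270,180]+.5)*6-.5).round(0))
E
```

```text
[491.77551995 377.31729502 109.96012975] [[220. 207.]
 [205. 219.]
 [189. 232.]
 [434. 296.]
 [419. 310.]
 [404. 324.]]
```

```bash
python3 - <<'E'
from h import *
a=-0.3548
print(manip.movel([TR[0],TR[1],4.5],Q(a),150,guard=12)); s=status.get_state();print(s['clock'],s['ee_pos'],s['contact_force'])
grip(55); s=status.get_state();print(s['clock'],s['opening'],s['contact_force'],s['ee_pos'])
print(manip.movel([TR[0],TR[1],140],Q(a),200)); s=status.get_state();print(s['clock'],s['opening'],s['contact_force'],s['ee_pos'])
p,d=snapshot("side");crop(p,270,150,390,290,4,"pics/c2.png",1.1)
E
```

```text
False
4.4917 [491.43794582 378.81081992   5.28026741] [-0.38319885  0.30070305 -0.7824651 ]
5.075 61.93484551741137 [-0.45126904 -0.53111169  2.94203222] [491.40107634 378.05885447   4.85892573]
False
5.9 61.62867733928442 [-0.92753141  0.549983   -1.51038082] [490.88910783 377.00905156 138.7829694 ]
```

View pics/c2.png

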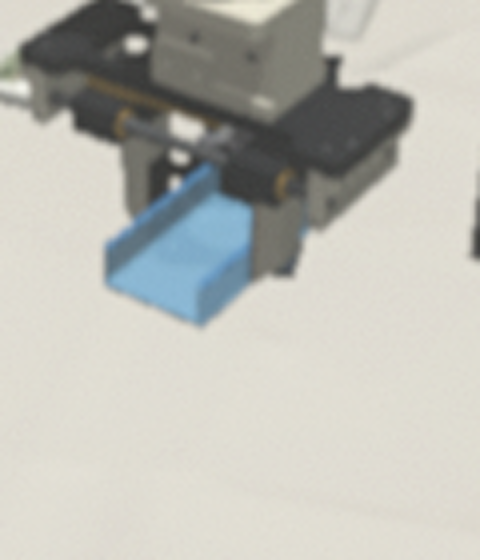

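```bash
python3 - <<'E'
from h import *
e=np.array([490.9,377.2,139.2]); a=-0.3548
j=np.array([np.cos(a),np.sin(a),0]); w=np.array([-j[1],j[0],0]) # w ~ tray long dir, pointing +y
ctr=e+[0,0,-4.5]
P=[ctr+50*w+s*31*j+[0,0,z] for s in (1,-1) for z in (25,0)]
print(((proj("side",np.array(P))-[270,150]+.5)*4-.5).round(0))
print(((proj("side",np.array(P)+2*w)-[270,150]+.5)*4-.5).round(0))
E
```

```text
[[101. 244.]
 [102. 284.]
 [202. 287.]
 [202. 327.]]
[[ 99. 246.]
 [100. 286.]
 [200. 289.]
 [199. 329.]]
```

```bash
python3 - <<'E'
from h import *
a=ang(C0[2]+np.pi/2)
p=cw(0,0,140); manip.move_to(list(p),Q(a)); 
manip.movel(list(cw(0,0,62)),Q(a),120); manip.pause(0.3); s=status.get_state();print(s['clock'],s['opening'],s['contact_force'],s['ee_pos'],cw(0,0))
p,d=snapshot("side");crop(p,280,130,400,230,6,"pics/d2.png",1.1);cv2.imwrite("pics/d2f.png",p[:,:,::-1])
p,d=snapshot("top");crop(p,300,160,430,250,6,"pics/d1.png",2.2)
E
```

```text
8.275 61.502239238565856 [-0.47860603  0.2180797  -0.09162868] [531.8300544   58.1815817   62.55304612] [531.4  58.3   0. ]
```

View pics/d1.png

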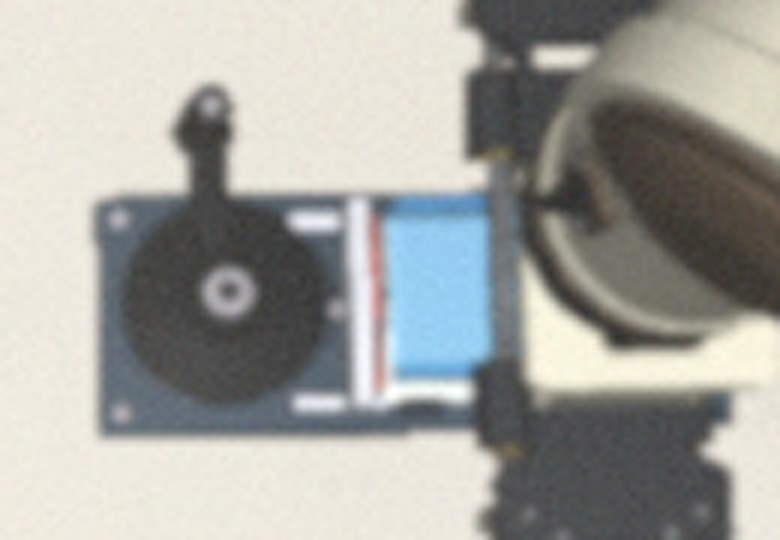

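View pics/d2.png

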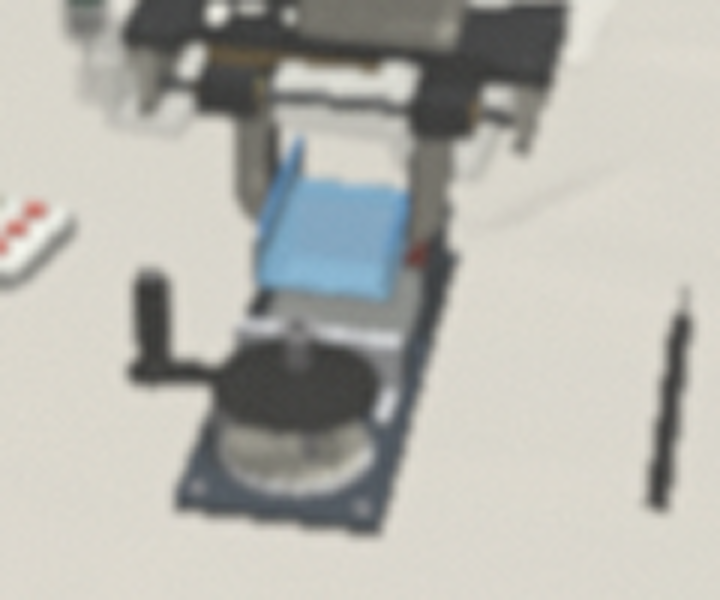

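```bash
python3 - <<'E'
from h import *
e=np.array([531.83,58.18,62.55]); a=C0[2]-np.pi/2
j=np.array([np.cos(a),np.sin(a),0]); w=np.array([-j[1],j[0],0])
ctr=e+[0,0,-4.5]
P=[ctr+50*w+s*31*j+[0,0,z] for s in (1,-1) for z in (25,0)]
f=lambda n,P,x,y,s:((proj(n,np.array(P))-[x,y]+.5)*s-.5).round(0)
print("tray top",f("top",P,300,160,6).tolist(),"side",f("side",P,280,130,6).tolist())
G=[cw(53,s*32,42) for s in(-1,1)]; H=[cw(110,0,77),cw(110,0,50),cw(155,-46,6),cw(155,46,6)]
print("gate",f("top",G,300,160,6).tolist(),f("side",G,280,130,6).tolist()); print("hub",f("top",H,300,160,6).tolist(),f("side",H,280,130,6).tolist())
E
python3 - <<'E'
import cv2
i=cv2.imread("pics/d1.png"); cv2.imwrite("pics/d1z.png",cv2.resize(i[170:420,330:500],None,fx=3.2,fy=2.4,interpolation=cv2.INTER_CUBIC))
E
```

```text
tray top [[401.0, 196.0], [391.0, 208.0], [407.0, 375.0], [397.0, 382.0]] side [[251.0, 236.0], [250.0, 284.0], [389.0, 251.0], [387.0, 300.0]]
gate [[377.0, 214.0], [382.0, 391.0]] [[247.0, 318.0], [388.0, 335.0]]
hub [[228.0, 291.0], [223.0, 301.0], [93.0, 197.0], [97.0, 441.0]] [[294.0, 326.0], [293.0, 380.0], [166.0, 510.0], [378.0, 537.0]]
```

View pics/d1z.png

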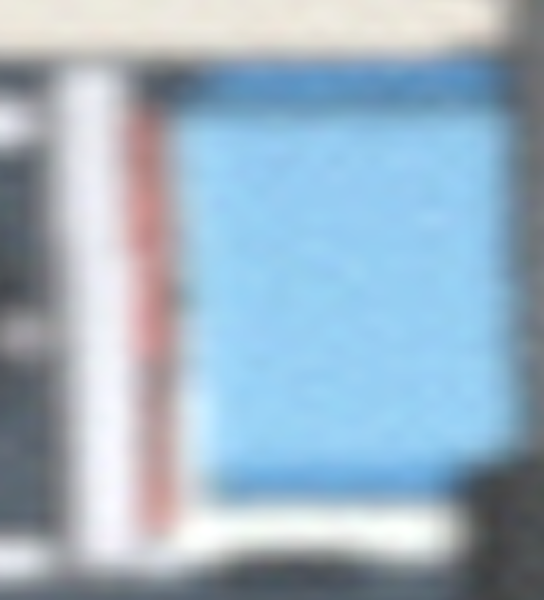

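```bash
python3 - <<'E'
from h import *
a=ang(C0[2]+np.pi/2)
g=manip.movel(list(cw(0,0,36)),Q(a),80,guard=8); s=status.get_state();print(g,s['clock'],s['contact_force'],s['ee_pos'])
if not g:
    g=manip.movel(list(cw(0,0,16.0)),Q(a),40,guard=6); manip.pause(0.1); s=status.get_state();print(g,s['clock'],s['contact_force'],s['wrist_torque'],s['ee_pos'],s['opening'])
p,d=snapshot("side");crop(p,280,130,400,230,6,"pics/e2.png",1.1)
p,d=snapshot("top");crop(p,300,160,430,250,6,"pics/e1.png",2.2)
E
```

```text
False 8.85 [ 0.48698871 -0.02198189 -0.8598137 ] [530.8069368   58.46546136  35.2727536 ]
True 9.4417 [-1.05319303 -0.70470688  4.29779443] [-0.10974108  0.01305824 -0.02626867] [531.69006808  58.12379028  16.71690809] 61.23261013282308
```

View pics/e1.png

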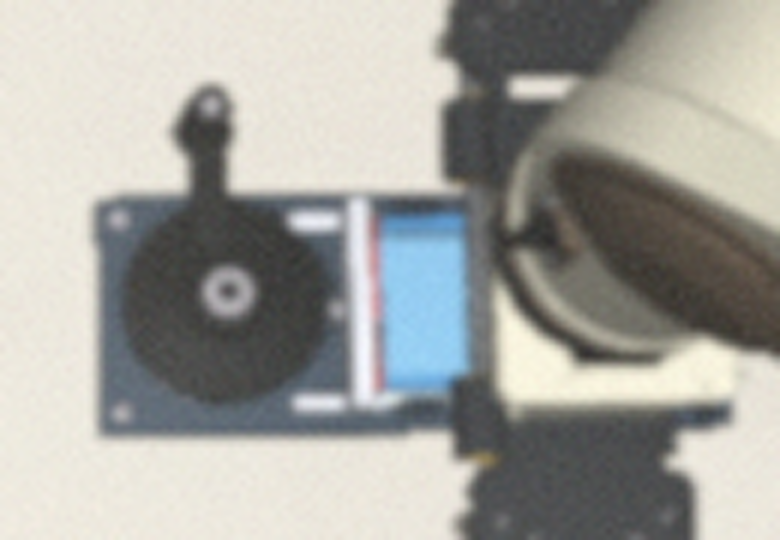

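View pics/e2.png

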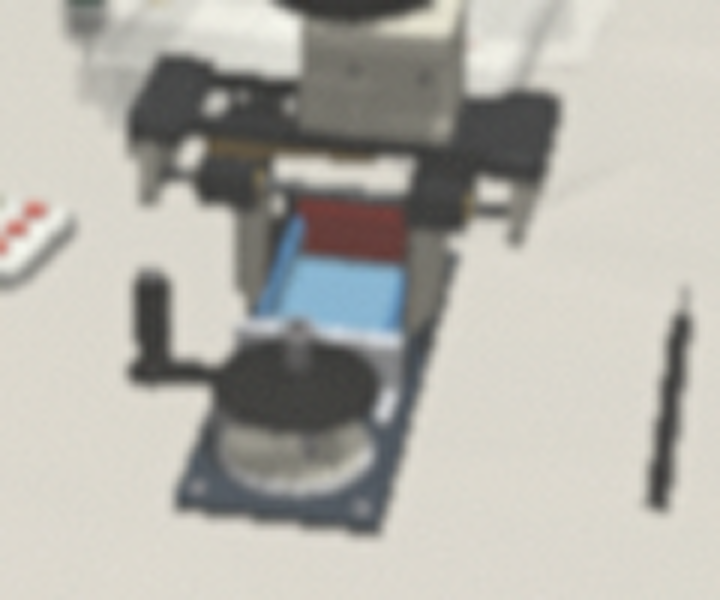

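```bash
python3 - <<'E'
from h import *
a=ang(C0[2]+np.pi/2)
grip(76); s=status.get_state();print(s['clock'],s['opening'],s['contact_force'])
manip.movel(list(cw(0,0,140)),Q(a),200)
# move out over toward knob side, high
h=cw(110,0,150); f=C0[2]-np.pi/2+0.09; k=h+62*np.array([np.cos(f),np.sin(f),0])
manip.move_to([k[0],k[1],150],Q(f-np.pi/2)); s=status.get_state();print(s['clock'],s['ee_pos'],k)
p,d=snapshot("side");crop(p,280,130,400,230,6,"pics/f2.png",1.1);np.save("pics/f2.npy",d)
p,d=snapshot("top");crop(p,300,160,430,250,6,"pics/f1.png",2.2);np.save("pics/f1.npy",d)
E
```

```text
10.0333 76.1835599590311 [ 0.39146358 -0.35137869  0.53204787]
12.0833 [587.1517293  175.98717562 148.95433312] [587.74519792 176.60114996 150.        ]
```

View pics/f1.png

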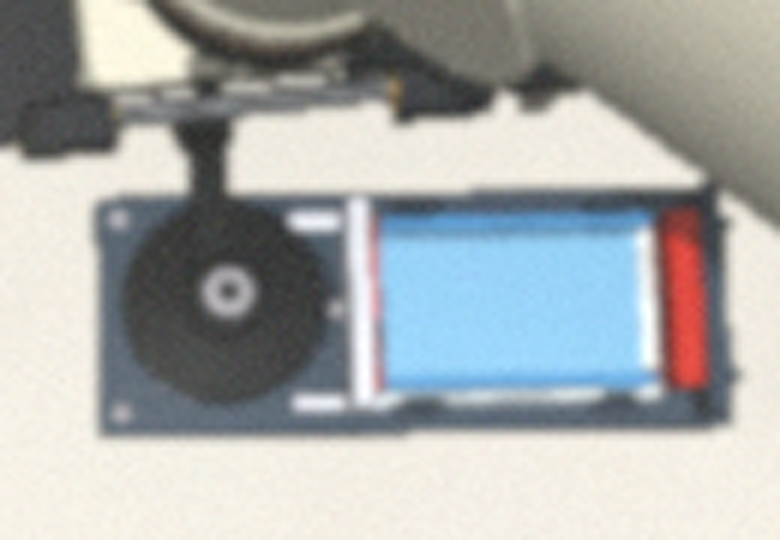

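View pics/f2.png

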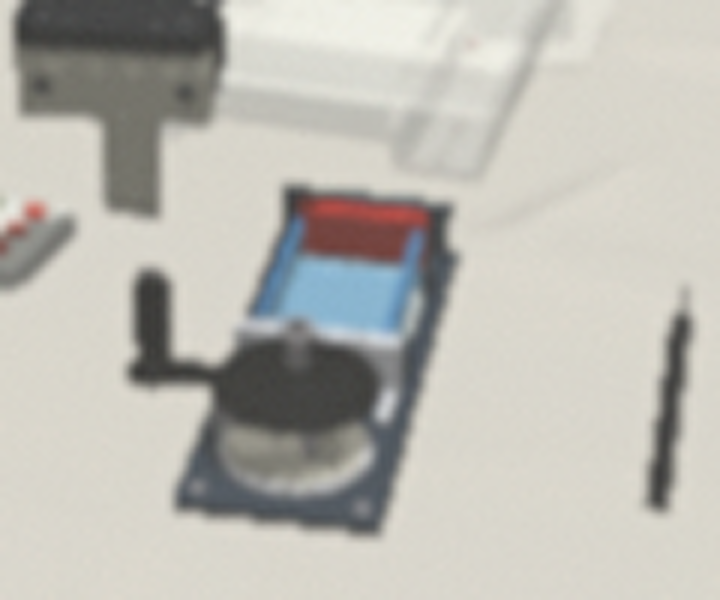

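```bash
cat >> h.py <<'E'
_R={}
def cloud(n,d):
    if n not in _R:
        v,u=np.mgrid[0:400,0:640]; _R[n]=ray(n,np.c_[u.ravel(),v.ravel()])
    o,r=_R[n]; return o+r*d.ravel()[:,None]
H=cw(110,0)
def coverz(n,d):
    P=cloud(n,d); k=(np.hypot(P[:,0]-H[0],P[:,1]-H[1])<30)&(P[:,2]>30)&(P[:,2]<72); return (np.median(P[k,2]) if k.sum()>20 else np.nan, int(k.sum()))
def kn(th,z): 
    f=C0[2]-np.pi/2+th; return [H[0]+62*np.cos(f),H[1]+62*np.sin(f),z]
def kq(th): return Q(C0[2]-np.pi+th)
def tang(th,F):
    f=C0[2]+th; return F[0]*np.cos(f)+F[1]*np.sin(f)
E
python3 - <<'E'
from h import *
print(coverz("side",np.load("pics/side0.npy")),coverz("top",np.load("pics/top0.npy")),coverz("side",np.load("pics/f2.npy")),coverz("top",np.load("pics/f1.npy")))
grip(38); th=0.09
g=manip.movel(kn(th,70),kq(th),150,guard=8); s=status.get_state();print(g,s['clock'],s['opening'],s['contact_force'],s['ee_pos'],kn(th,70))
p,d=snapshot("side");crop(p,270,120,370,220,6,"pics/g2.png",1.1);print(coverz("side",d))
p,d=snapshot("top");crop(p,300,140,430,240,6,"pics/g1.png",2.2);print(coverz("top",d))
E
```

```text
(np.float64(52.35205938183515), 248) (np.float64(51.81896848626343), 558) (np.float64(52.07872587114008), 242) (np.float64(51.9127699874349), 561)
False 13.6583 38.11563581799777 [-0.12657523 -0.05286852  0.10985983] [588.05084515 177.18624771  70.46281209] [np.float64(587.7451979178587), np.float64(176.60114996338032), 70]
(np.float64(52.21644799982778), 240)
(np.float64(51.830791745971965), 563)
```

View pics/g1.png

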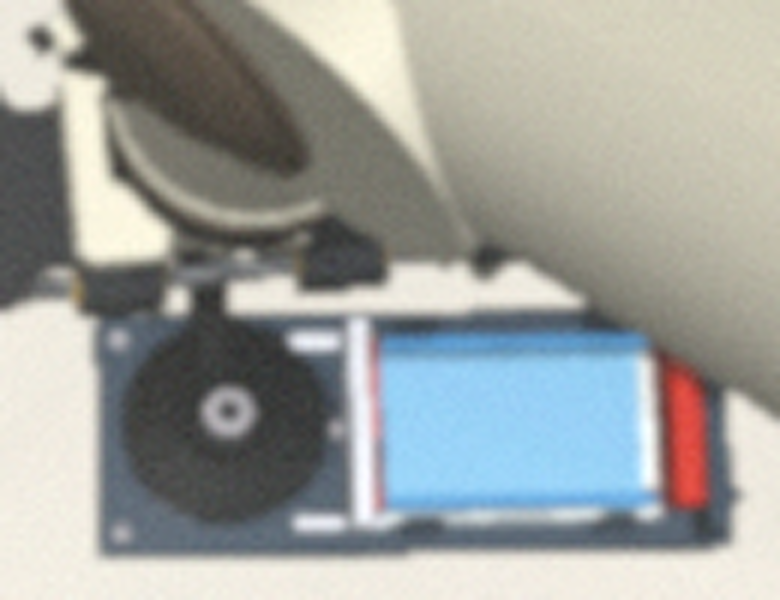

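View pics/g2.png

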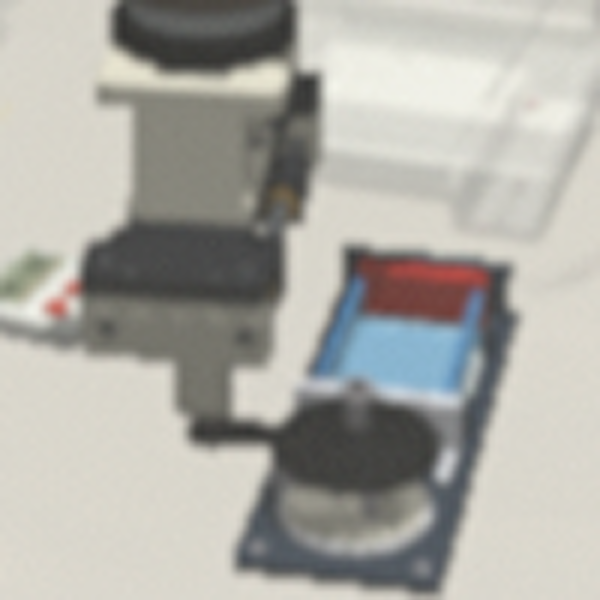

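```bash
cat > arc.py <<'E'
from h import *
import json,os
def run(th0,th1,step,speed,fmax=24,cam="top"):
    th=th0; top=json.load(open("st.json"))["top"] if os.path.exists("st.json") else 0
    why="end"
    while th<th1-1e-6:
        th=min(th+step,th1)
        g=manip.movel(kn(th,70),kq(th),speed,guard=15)
        s=status.get_state(); F=s['contact_force']; ft=-tang(th,F)
        p,d=snapshot(cam); z,n=coverz(cam,d); 
        e=s['ee_pos']-H; tha=np.arctan2(e[1],e[0])-C0[2]+np.pi/2
        print("%.2f cmd %.2f act %.3f r %.1f push %.1f Fz %.1f cover %.1f n%d %s"%(s['clock'],th,tha,np.hypot(e[0],e[1]),ft,F[2],z,n,g))
        top=max(top,z)
        if g or abs(ft)>fmax: why="force";break
        if top>58 and z<54: why="drop";break
        if not np.isfinite(z) : why="nodepth";break
    json.dump({"top":top,"th":th},open("st.json","w")); print(why,th)
    return why
E
python3 - <<'E'
from arc import *
grip(21.5); s=status.get_state();print(s['opening'],s['contact_force'])
run(0.09,0.69,0.1,60)
E
```

```text
21.36892321538021 [ 0.82355859 -0.19139584 -0.16577532]
14.53 cmd 0.19 act 0.198 r 61.9 push -0.1 Fz -1.1 cover 51.7 n556 False
14.83 cmd 0.29 act 0.294 r 62.0 push -0.7 Fz -1.0 cover 51.8 n556 False
15.13 cmd 0.39 act 0.397 r 62.0 push -0.3 Fz -0.7 cover 51.7 n564 False
15.43 cmd 0.49 act 0.497 r 62.0 push 0.2 Fz 0.7 cover 51.8 n557 False
15.73 cmd 0.59 act 0.597 r 62.0 push 0.2 Fz -0.8 cover 51.7 n559 False
16.03 cmd 0.69 act 0.697 r 62.1 push 0.2 Fz 0.2 cover 51.7 n554 False
end 0.69
```

```bash
python3 - <<'E'
from arc import *
p,d=snapshot("side");crop(p,270,120,370,220,6,"pics/i2.png",1.1)
p,d=snapshot("top");crop(p,300,160,430,250,6,"pics/i1.png",2.2)
E
```

```text
(no output)
```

View pics/i2.png

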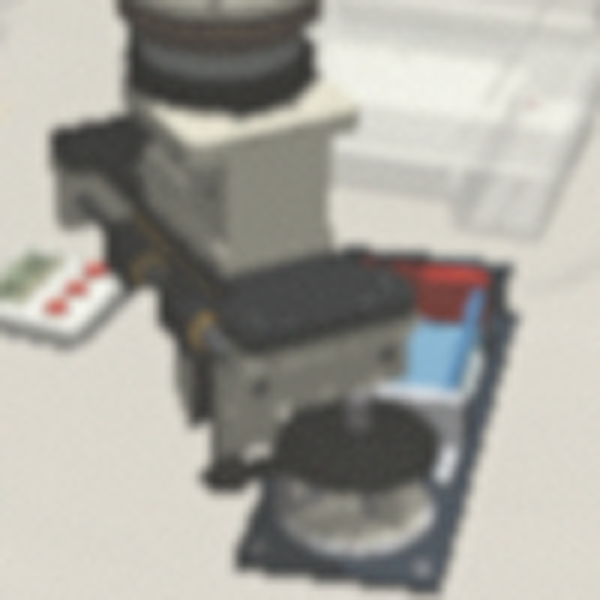

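View pics/i1.png

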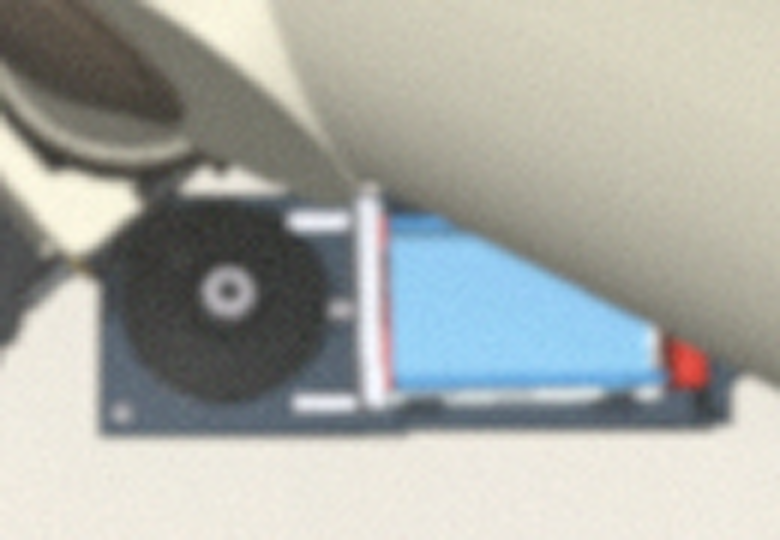

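The handle is turning: the lever follows the gripper, and the gate has moved to column ~372 from ~358. Depth on the cover is still visible. I'll continue with finer steps.

```bash
python3 - <<'E'
from arc import *
run(0.69,1.35,0.06,40)
E
```

```text
16.43 cmd 0.75 act 0.754 r 62.0 push 0.3 Fz 0.1 cover 51.8 n559 False
16.73 cmd 0.81 act 0.811 r 62.0 push -1.0 Fz 0.3 cover 51.9 n558 False
17.03 cmd 0.87 act 0.873 r 62.1 push -0.1 Fz -0.5 cover 51.8 n558 False
17.33 cmd 0.93 act 0.919 r 62.0 push 1.6 Fz 1.8 cover 52.0 n543 False
17.63 cmd 0.99 act 0.963 r 61.9 push 4.2 Fz 0.7 cover 52.4 n516 False
17.93 cmd 1.05 act 1.001 r 61.7 push 8.0 Fz 3.2 cover 52.7 n481 False
18.23 cmd 1.11 act 1.064 r 62.1 push 6.0 Fz 4.7 cover 53.7 n421 False
18.53 cmd 1.17 act 1.137 r 62.7 push 5.8 Fz 3.5 cover 54.6 n362 False
18.83 cmd 1.23 act 1.221 r 62.8 push 3.1 Fz 1.6 cover 55.4 n301 False
19.13 cmd 1.29 act 1.262 r 62.6 push 5.9 Fz 3.9 cover 56.4 n251 False
19.43 cmd 1.35 act 1.322 r 62.8 push 4.9 Fz 3.6 cover 56.5 n178 False
end 1.35
```

```bash
python3 - <<'E'
from arc import *
p,d=snapshot("side");print(coverz("side",d));crop(p,270,120,370,220,6,"pics/j2.png",1.1)
E
```

```text
(np.float64(56.85877929138377), 110)
```

View pics/j2.png

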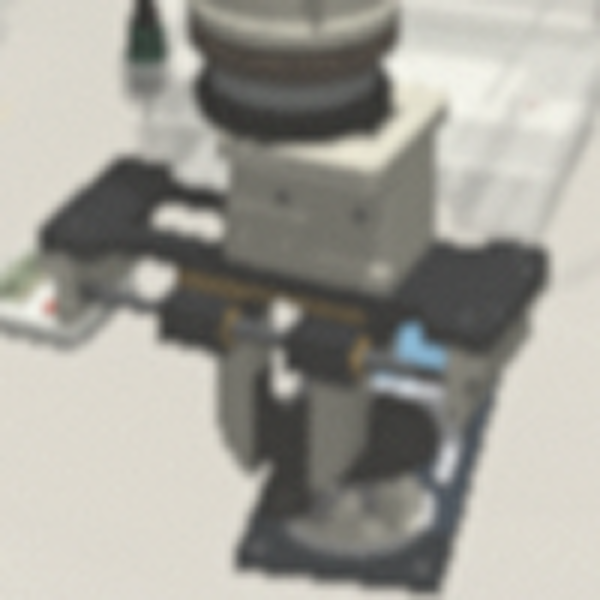

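```bash
sed -i 's/(P\[:,2\]<72)/(P[:,2]<67)/' h.py; python3 - <<'E'
s=open('arc.py').read()
s=s.replace('p,d=snapshot(cam); z,n=coverz(cam,d); ','A=[coverz(c,snapshot(c)[1]) for c in ("top","side")]; z,n=max(A,key=lambda q:q[1] if np.isfinite(q[0]) else 0)\n        print(A[0][0].round(1),A[0][1],A[1][0].round(1),A[1][1])')
s=s.replace('top>58 and z<54','top>58 and z<56')
open('arc.py','w').write(s)
E
python3 - <<'E'
from arc import *
run(1.35,1.71,0.05,40)
E
```

```text
56.9 134 57.2 108
19.78 cmd 1.40 act 1.358 r 62.7 push 7.5 Fz 3.7 cover 56.9 n134 False
57.1 96 57.3 104
20.13 cmd 1.45 act 1.387 r 62.5 push 8.7 Fz 4.6 cover 57.3 n104 False
57.4 49 58.4 91
20.48 cmd 1.50 act 1.446 r 62.9 push 7.9 Fz 6.4 cover 58.4 n91 False
57.3 23 58.6 81
20.83 cmd 1.55 act 1.481 r 62.8 push 10.1 Fz 5.8 cover 58.6 n81 FalseTraceback (most recent call last):
  File "<stdin>", line 2, in <module>
  File "arc.py", line 11, in run
    print(A[0][0].round(1),A[0][1],A[1][0].round(1),A[1][1])
          ^^^^^^^^^^^^^
AttributeError: 'float' object has no attribute 'round'
```

```bash
sed -i 's/print(A\[0\]\[0\].*/print(["%.1f %d"%q for q in A])/' arc.py; python3 - <<'E'
from arc import *
import json
json.dump({"top":58.6,"th":1.6},open("st.json","w"))
s=status.get_state();e=s['ee_pos']-H;print(s['clock'],np.arctan2(e[1],e[0])-C0[2]+np.pi/2,-tang(1.6,s['contact_force']),s['contact_force'][2])
run(1.60,1.76,0.04,30)
E
```

```text
21.2833 1.5171509182714606 11.720475245865673 6.694040989395884
['nan 0', '59.6 70']
21.53 cmd 1.64 act 1.547 r 62.7 push 11.8 Fz 7.7 cover 59.6 n70 False
['nan 0', '60.2 47']
21.88 cmd 1.68 act 1.628 r 63.3 push 6.9 Fz 4.4 cover 60.2 n47 False
['nan 0', '61.7 26']
22.23 cmd 1.72 act 1.717 r 63.3 push 3.1 Fz 1.7 cover 61.7 n26 False
['nan 0', '60.4 28']
22.58 cmd 1.76 act 1.786 r 62.0 push -0.4 Fz 0.0 cover 60.4 n28 False
end 1.76
```

```bash
python3 - <<'E'
from arc import *
p,d=snapshot("side");print(coverz("side",d));crop(p,280,140,380,220,7,"pics/k2.png",1.1)
P=cloud("side",d).reshape(400,640,3)
k=(np.hypot(P[...,0]-H[0],P[...,1]-H[1])<36)&(P[...,2]>35)&(P[...,2]<67); v,u=np.nonzero(k)
print(np.c_[u,v,P[k].round(0)][:80].astype(int).tolist())
E
```

```text
(np.float64(61.005005043421875), 35)
[[326, 183, 540, 138, 59], [327, 183, 538, 137, 59], [333, 184, 522, 135, 58], [334, 184, 519, 140, 61], [333, 185, 520, 145, 61], [334, 185, 517, 145, 62], [333, 186, 518, 151, 62], [334, 186, 516, 149, 60], [317, 187, 558, 163, 60], [326, 187, 533, 168, 67], [332, 187, 519, 162, 65], [333, 187, 516, 164, 67], [334, 187, 514, 158, 63], [316, 188, 560, 166, 58], [317, 188, 557, 168, 59], [333, 188, 515, 167, 66], [334, 188, 513, 165, 65], [316, 189, 558, 174, 60], [317, 189, 556, 171, 59], [333, 189, 514, 171, 66], [334, 189, 512, 168, 64], [315, 190, 562, 170, 54], [316, 190, 557, 176, 59], [317, 190, 554, 180, 62], [333, 190, 513, 176, 66], [334, 190, 511, 170, 62], [315, 191, 558, 182, 59], [316, 191, 557, 178, 56], [317, 191, 554, 178, 57], [333, 191, 512, 178, 64], [334, 191, 511, 172, 61], [342, 191, 491, 167, 61], [315, 192, 559, 181, 56], [316, 192, 555, 185, 59], [317, 192, 552, 186, 60], [333, 192, 511, 185, 66], [334, 192, 509, 179, 62], [342, 192, 491, 168, 59], [316, 193, 554, 188, 57], [317, 193, 551, 191, 60], [333, 193, 511, 185, 63], [334, 193, 509, 180, 60], [316, 194, 553, 191, 56], [317, 194, 551, 191, 57], [333, 194, 510, 186, 60], [334, 194, 508, 184, 60], [333, 195, 509, 190, 60], [334, 195, 506, 192, 62], [318, 196, 547, 196, 55], [333, 196, 509, 192, 58], [334, 196, 507, 191, 58], [333, 197, 508, 197, 59], [334, 197, 505, 195, 58], [333, 198, 507, 198, 57], [333, 199, 507, 198, 54], [333, 200, 512, 178, 37], [333, 201, 509, 188, 40], [334, 202, 507, 188, 38]]
```

View pics/k2.png

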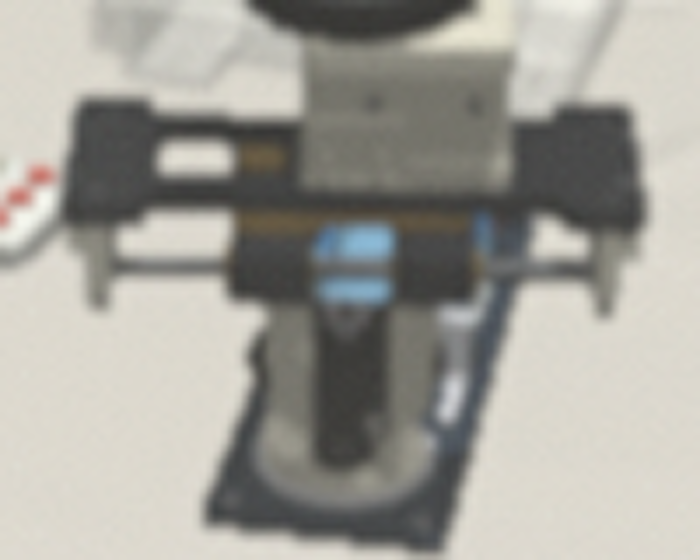

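```bash
sed -i 's/guard=15/guard=G/; s/^import json,os/import json,os\nG=15/' arc.py; python3 - <<'E'
import arc; from arc import *
arc.G=8
run(1.76,1.94,0.03,30,fmax=9)
p,d=snapshot("side");crop(p,280,140,380,220,7,"pics/l2.png",1.1)
E
```

```text
['nan 0', '60.4 32']
22.98 cmd 1.79 act 1.797 r 61.9 push -0.4 Fz 0.1 cover 60.4 n32 False
['nan 0', '59.1 32']
23.33 cmd 1.82 act 1.821 r 62.0 push -0.3 Fz -0.6 cover 59.1 n32 False
['nan 0', '59.6 32']
23.68 cmd 1.85 act 1.852 r 62.0 push 0.4 Fz 0.3 cover 59.6 n32 False
['nan 0', '57.2 53']
24.03 cmd 1.88 act 1.881 r 62.0 push -0.2 Fz -0.1 cover 57.2 n53 False
['nan 0', '49.8 78']
24.38 cmd 1.91 act 1.942 r 61.8 push -5.9 Fz -4.3 cover 49.8 n78 False
drop 1.9100000000000001
```

View pics/l2.png

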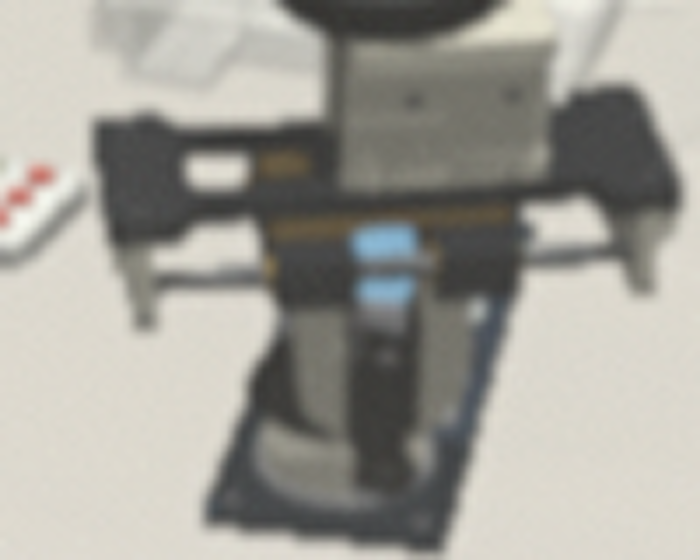

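```bash
python3 - <<'E'
from arc import *
th=1.91
for i in range(5):
    s=status.get_state(); F=s['contact_force']; ft=-tang(th,F); z,n=coverz("side",snapshot("side")[1])
    print(round(s['clock'],2),round(th,3),round(ft,1),round(F[2],1),round(z,1),n)
    if ft>-1.5: break
    th+=0.02; g=manip.movel(kn(th,70),kq(th),20,guard=6)
    if g: print("guard");break
manip.pause(0.2)
p,d=snapshot("side");crop(p,280,140,380,220,7,"pics/m2.png",1.1);print(coverz("side",d),status.get_state()['contact_force'],status.get_state()['ee_pos'],th)
E
```

```text
24.53 1.91 -5.7 -4.5 49.8 78
24.83 1.93 -4.5 -2.9 46.7 66
25.13 1.95 -3.0 -2.9 45.9 70
25.43 1.97 -2.1 -0.6 45.8 80
25.73 1.99 -1.0 -0.2 45.5 75
(np.float64(46.00977942840507), 81) [ 0.05083876 -0.96067593 -0.30760958] [498.66555102 223.67776423  70.0959548 ] 1.99
```

View pics/m2.png

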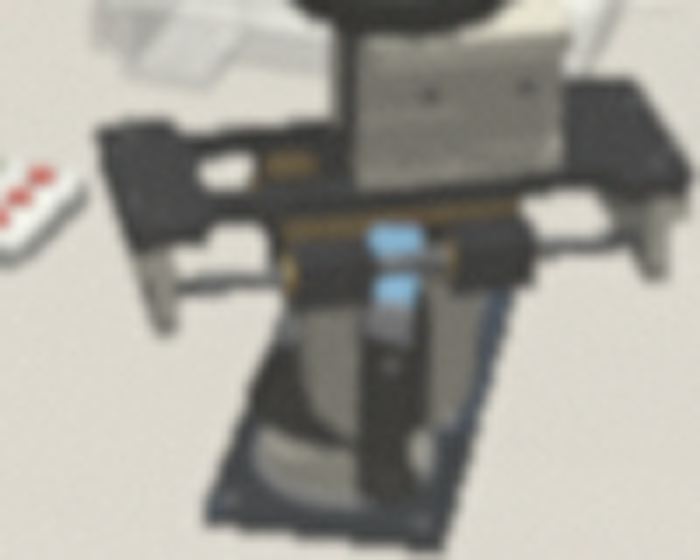

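```bash
python3 - <<'E'
from arc import *
grip(44); th=1.99
manip.movel(kn(th,170),kq(th),150); s=status.get_state(); print(s['clock'],s['contact_force'])
manip.move_to([420,330,260],kq(th)); manip.pause(0.3); print(status.get_state()['clock'])
p,d=snapshot("side");crop(p,280,140,380,220,7,"pics/n2.png",1.1);print(coverz("side",d))
cv2.imwrite("pics/n2f.png",p[:,:,::-1])
p,d=snapshot("top");crop(p,300,160,430,250,6,"pics/n1.png",2.2);print(coverz("top",d))
cv2.imwrite("pics/n1f.png",p[:,:,::-1])
E
```

```text
27.45 [-0.05621381 -0.44304406 -1.42657122]
28.4333
(np.float64(46.95133867761433), 188)
(np.float64(46.201413637816586), 549)
```

View pics/n2.png

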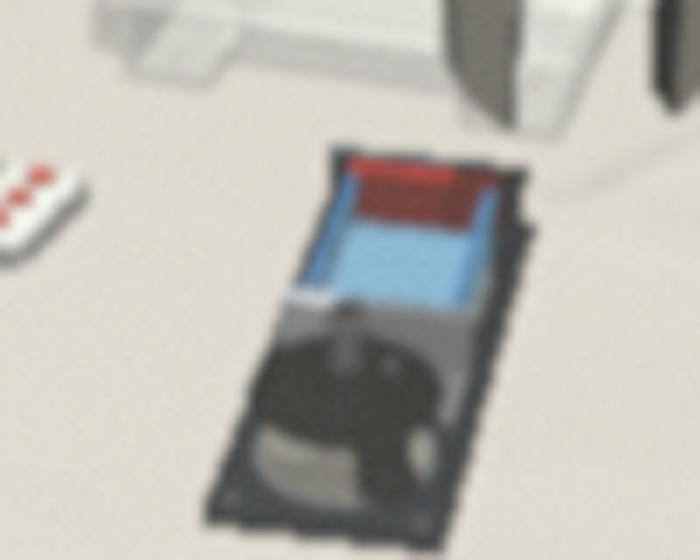

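View pics/n1.png

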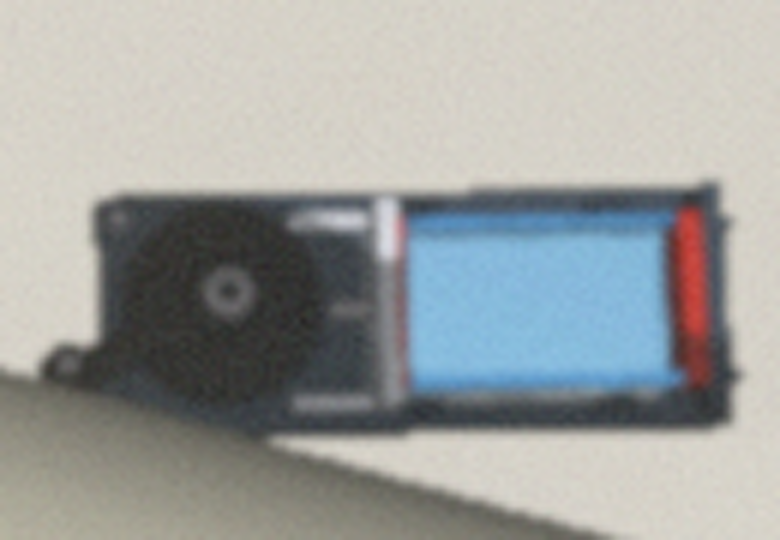

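View pics/n2f.png

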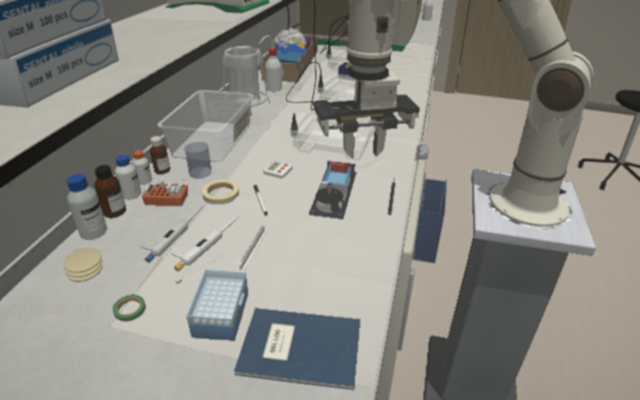

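```bash
python3 - <<'E'
from workcell import manip,status
s=status.get_state();print(s['clock'],s['contact_force']);print(manip.hand_in())
E
```

```text
28.5333 [-0.12972075  0.07241483 -0.64392273]
the job is handed in; nothing more can be done
None
```

I set the small gel tray on the bed between the gaskets and let go. Then I turned the clamp handle over its cam until it dropped into the notch, released it, backed the arm away and handed in at 28.5 s of the 67 s. The hand-in gave no verdict.

- **Handle:** I stopped at a commanded angle of about 1.91 rad, when the drop showed. The leading finger was holding the knob back part-way down, so I eased forward in small steps to 1.99 rad until it had settled. The push never passed about 12 N.
- **Lift:** after release, depth on the cover read 46.2 mm from the top camera and 47.0 mm from the side, against about 52 mm at the start. That puts the handle about 6 to 7 mm below lift 0, well below the -4 mm limit.
- **Tray:** the last pictures show it flat between the corner guides, with the sliding wall against one end and the fixed gasket at the other. I inferred the squeeze from those pictures; the contact force itself could not be measured.
- **Bystanders and arm:** in the last side picture the timer, both combs and the marker look where they were at the start. The arm was clear, with about 0.7 N on the tool, which is within noise.
- **Disagreement:** the two cameras placed the caster 1 to 2 mm apart. The cover's rim measured about 50 mm high rather than 60 mm, so I used the measured height. Neither affected the placing or the turn.

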